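# Cure a resin sample through the slot of the curing box

## Task

Lower the orange lid of the curing box until it is fully shut, without slamming it. Then take the sample paddle with the pink grip out of the rack by its grip, pass its blade down through the slot in the shut lid until the pink lower part of the blade is entirely inside the box, and finish still holding it there, upright, with its grip clear above the lid. Leave the other samples, the books, the plaque and the white cup where they are.

Things in the scene. Friction and masses are not known exactly. Their poses are not given: they have to be found in the camera images.
- curing_box: grey open-topped box, fixed to the bench, 170 (x) x 200 (y) x 110 (z) mm, walls and floor 6 mm. Origin at the centre of its underside, x towards the hinge side, z up. Its yaw stays within 0.35 rad of the robot's x.
- lid (a joint): angle of the orange lid: 0 = shut flat on the box (hard stop), positive = front edge raised (starts at 0.6 to 1.1). Friction hinge, about 0.35 N m: it stays where it is left and must be pushed all the way down, a few newtons at the front. Flat plate 170 x 200 x 8 mm, 0.25 kg, no handle.
- lid_hinge (a point): on the hinge axis, middle of the box's far top edge, 110 mm above the bench, level with the lid's underside. Turns with the lid: y along the hinge axis, -x along the lid to its front edge (170 mm away), z the lid's outer normal (outer face at z = 8 mm).
- lid_front (a point): middle of the front edge of the lid's outer (upper) face, on the side near the robot; turns with the lid like lid_hinge.
- slot (a point): centre of the slot in the middle of the lid, level with the outer face, framed by black strips under 1 mm high. Slot 10 mm (x) x 46 mm (y), right through the 8 mm lid, 85 mm from the hinge axis. Axes turn with the lid, z = outer normal. Lid shut: 118 mm above the bench, box floor 112 mm below it.
- rack: pale wooden block 80 (x) x 200 (y) x 60 (z) mm, fixed to the bench, three slots 45 mm deep in a row 62 mm apart along its y, each 10.5 (x) x 46.5 (y) mm. Origin: centre of its underside. Rack and box stand one left, one right, either way round, each turned by up to 0.35 rad.
- pink_sample: rigid paddle, 90 g, upright in one rack slot, 130 mm tall. Origin: centre of its lower end (15 mm above the bench in the rack); z up, x through its thickness, y across. Blade 8 (x) x 44 (y) mm, z 0 to 80 mm (last 8 mm taper to 5 x 36), pink up to z = 40, cream above. Pink grip 14 (x) x 40 (y) mm, z 80 to 130 mm, too thick for the slot: pinch it across x. Same after a half turn about z.
- blue_sample: same paddle as pink_sample but with a blue grip and blue lower blade; stands upright in another slot of the rack. Origin at the centre of its lower end.
- green_sample: same paddle as pink_sample but with a green grip and green lower blade; stands upright in another slot of the rack. Origin at the centre of its lower end.
- book_stack: loose stack of small black books 110 x 150 x 44 mm, on the far part of the bench (x about 0.76). Origin at the centre of its underside.
- plaque: loose pink round plaque, diameter 90 mm, 12 mm thick, lying on the far part of the bench. Origin at the centre of its underside.
- pot: loose white cup, diameter 80 mm, 90 mm high, standing on the far part of the bench. Origin at the centre of its underside.
Not all that is in view belongs to the job. Leave any yellow look-alike of the pink_sample alone.

How it is judged:
On the way, in this order (a step that is already met when the one before it is completed fails the run):
1. the lid is lowered fully shut (value of joint lid below 0.03 rad), for 0.2 s.
2. with the lid shut, the pink part of the blade is held inside through the slot (value of joint lid below 0.04 rad and z of pink_sample in the frame of slot between -0.076 and -0.046 m and horizontal distance between pink_sample and slot below 0.01 m and angle between the z axis of pink_sample and the z axis of slot, either way round below 0.12 rad and contact force between the fingers and pink_sample above 2 N), for 0.2 s.
At the end, for the whole second after the job is handed in: Lid shut (below 0.04 rad); the pink paddle through the slot, lower end 46 to 76 mm below the lid's outer face (pink inside, grip 4 mm or more above the lid), within 10 mm of the slot centre, upright within 0.12 rad, still (under 0.03 m/s) and held by the fingers with over 2 N (all of step 2 and linear speed of pink_sample below 0.03 m/s); the arm keeps its last pose, push and grip.
It fails at once if the lid is slammed (closing faster than 2.5 rad/s) (velocity of joint lid below -2.5 rad/s).
It fails at once if another sample is disturbed (moved over 20 mm) (distance of any of blue_sample, green_sample from where it was at the start of the episode above 0.02 m).
It fails at once if the books, the plaque or the cup are disturbed (moved over 30 mm) (distance of any of book_stack, plaque, pot from where it was at the start of the episode above 0.03 m).
It also fails if it takes over 64 s, if anything falls off the work surface, if the arm or the gripper's body presses on something with over 40 N, if the wrist force passes 120 N, or if a joint passes its speed limit or range.

## Robot

A 6-joint arm with a two-finger parallel gripper is mounted at the origin on the work surface. World frame = base frame: x ahead of the robot, y to its left, z up, the work surface at z = 0. Lengths are in m, angles in rad, forces in N, time in s.
With the tool pointing down it reaches from about 0.3 to 0.875 m from the base axis. Payload 6.4 kg.
Tool frame: the origin (TCP) lies at the very end of the fingers, on their centre line; the grasp point (between the pads) lies 19 mm behind it; z points along the fingers, y is the line along which they close (so a half turn about z gives the same grasp; the last joint's range is limited). The gripper opens to 85 mm and grips with 20 to 120 N. Pads are 22 mm wide; open, the fingers measure 114 mm over their backs; the gripper's body (76 mm by 85 mm) begins 54 mm behind the grasp point. The pads swing forward as they close: fully open they stand 13 mm farther back than shut.
Start: joints at [1.055, 0.181, 1.607, -0, 1.354, -0.206], TCP at [0.175, 0.548, 0.231] pointing down, gripper open.
Joint ranges: [-2.99, 2.99], [-0.89, 2.07], [0.3, 2.58], [-1.14, 4.28], [0, 2.63], [-3.12, 3.12]. Speed limits (rad/s): [2.57, 2.57, 3.01, 3.14, 3.14, 3.14].

## Interface

Orientations are given as a unit quaternion [w, x, y, z].
In Python, from bench import ctrl gives the robot as it stands.
- The arm moves only by the tool jog_arm, never from a script. Its argument "series" is a list that holds one entry, the list of rows, each a list of 7 numbers: the shift along the tool's x, y, z in mm, then the turn, a rotation vector about the tool's x, y, z in rad, then the finger opening in mm, from 0 to 85.4. In form: [[[tx, ty, tz, rx, ry, rz, gripper], ...]]. A call has exactly 10 rows; each row shifts and turns the commanded pose from where the row before left it, along the tool's axes as they then stand; what a row does not reach is not made up. A row lasts 1/10 s, in which the tool goes at most 50 mm and 8.59 degrees, less where a joint would pass 70% of its speed; a pose out of reach is approached as far as the arm can. A call with a gripper value outside its range is refused whole. The fingers move at their own pace and stop on an object; the grip force is fixed at half the most. Time passes only in rows, so rows that do not move let the fingers close, or fill a call up. It gives the time, the measured TCP pose, the force, the opening and the grip force at its end, in the units of the state.
- ctrl.get_obs(): the state, without advancing time (a new reading comes with each control period).
- ctrl.camera(name): name is "scene" or "top" or "wrist"; returns a dict with "frame" (400x640x3 uint8, blue, green, red), "z_map" (400x640 float32, m along the optical axis (not along the pixel's ray), 0 where there is no reading), "fx", "fy", "cx", "cy" (pixels), "k1" (the pictures are not rectified: a ray, as slopes to the right and down, at radius r is drawn at 1 + k1 r^2 times it, then the intrinsics apply), "xyz" and "rotation" of the camera in the world. Camera axes: x right, y down, z forward; pixel columns grow to the right and rows downward; lengths in m; the calibration is good to about 2 mm. A picture is of the moment at which its call begins.
- ctrl.hand_in(): hands the job in; it is judged then, once.
The state is a dict: "time_s": time; "q": joint angles; "dq": joint speeds; "joint_efforts": joint torques, N m; "eef_pos": TCP position; "eef_rot": TCP orientation; "wrist_force": force on the tool from outside, world axes, zero at the start; "torque": the same for the moment, N m; "opening": opening from 0.0 (shut) to 1.0 (fully open); "grasp_force": force on a finger pad.
Only numpy, scipy, OpenCV 4.12 (cv2) and the standard library are available. Lean on these libraries where they do the work, as an engineer would, in place of code of your own. Each camera call takes 0.05 s, during which the arm holds its last target. There are 200 camera calls.

## Working session

There is one attempt and no reset: what is moved stays moved. The work goes in short steps, Python scripts to look and compute and a tool call to move; the robot and the scene stay as the last step left them, time stands still between calls to the robot, and variables do not carry over. Pictures are saved under pics/ and viewed, at most 10 in all, crops included, and the job is handed in when it is done.

Besides the shell and the picture viewer there is one more tool, called after "Emit:" in YAML: its name, and indented under it one key for each argument. jog_arm: Moves the arm, as the interface text tells. Its arguments: {"type":"object","properties":{"series":{"type":"array"}},"required":["series"]}

```bash
mkdir -p pics
cat > h.py <<'E'
import numpy as np, cv2
from bench import ctrl
from scipy.spatial.transform import Rotation as R
def rot(r):
    r=np.array(r,float)
    if r.shape==(3,3): return r
    return R.from_quat(np.r_[r[1:],r[0]]).as_matrix()
def cloud(c):
    "world xyz for every pixel (nan where no depth)"
    z=c["z_map"]; h,w=z.shape
    u,v=np.meshgrid(np.arange(w),np.arange(h))
    K=np.array([[c["fx"],0,c["cx"]],[0,c["fy"],c["cy"]],[0,0,1.]])
    p=cv2.undistortPoints(np.stack([u,v],-1).reshape(-1,1,2).astype(np.float64),K,np.array([c["k1"],0,0,0.])).reshape(h,w,2)
    P=np.dstack([p,np.ones((h,w))])*np.where(z>0,z,np.nan)[...,None]
    return P@rot(c["rotation"]).T+np.array(c["xyz"])
E
python3 - <<'E'
from h import *
o=ctrl.get_obs(); print(o)
a=[]
for n in("scene","top"):
    c=ctrl.camera(n); np.savez("pics/%s0.npz"%n,**c); print(n,c["xyz"],rot(c["rotation"]).round(3).tolist(),c["fx"],c["k1"],(c["z_map"]>0).mean())
    cv2.imwrite("pics/%s0.png"%n,c["frame"])
E
```

```text
{'time_s': 0.0, 'q': array([ 1.05465768e+00,  1.81583396e-01,  1.60803931e+00,  1.91212719e-05,
        1.35377758e+00, -2.06307299e-01]), 'dq': array([ 0.001068  , -0.00080872,  0.00085845, -0.00055767,  0.00110305,
       -0.00129608]), 'joint_efforts': array([ 4.65714529e-04, -4.44880486e+01, -3.51331723e+01, -1.63096911e-04,
        9.19775048e-03,  9.78571933e-06]), 'eef_pos': array([0.17501373, 0.54712652, 0.2303452 ]), 'eef_rot': array([-3.28158002e-04,  1.54298762e-01,  9.88023823e-01, -8.42190977e-04]), 'wrist_force': array([-0.17215158, -0.44864476,  0.79873277]), 'torque': array([-0.00158235,  0.01430847, -0.04748793]), 'grasp_force': 0.0, 'opening': 1.0000746412733819}
scene [1.13094585 0.33425803 0.74358087] [[-0.489, 0.651, -0.581], [0.872, 0.376, -0.313], [0.015, -0.66, -0.751]] 383.6183781467699 0.0046785997198723304 0.9961015625
top [0.503324   0.07463907 1.29110062] [[-0.017, -0.997, 0.082], [-1.0, 0.017, -0.005], [0.003, -0.082, -0.997]] 446.2326469866929 0.017806614969057687 0.996140625
```

View pics/scene0.png

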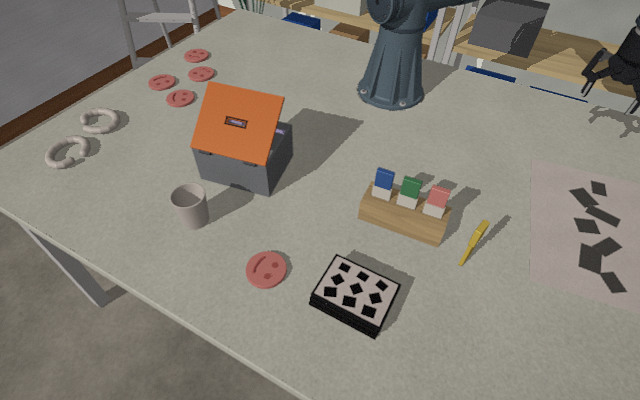

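View pics/top0.png

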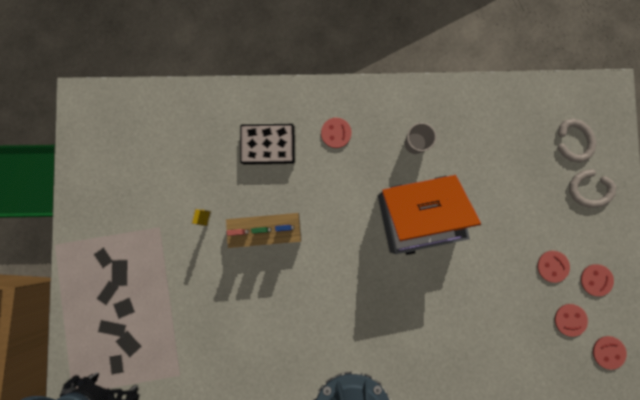

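The scene picture shows the lid at (238,122) with its slot at (236,122), and the rack at (405,212) with blue (384,180), green (410,190) and pink (437,200). A yellow look-alike lies at (476,242). In the top view the box is at (430,215) and the pink grip at (236,232). The other pink things are flat round discs, so the paddle in the rack is the one meant.

```bash
cat > m.py <<'E'
from h import *
def hsvmask(c,lo,hi):
    return cv2.inRange(cv2.cvtColor(c["frame"],cv2.COLOR_BGR2HSV),lo,hi)>0
for n in("scene","top"):
    c=dict(np.load("pics/%s0.npz"%n)); P=cloud(c); 
    m=hsvmask(c,(5,200,120),(16,255,255)); m=cv2.erode(m.astype(np.uint8),np.ones((3,3)))>0
    q=P[m]; q=q[np.isfinite(q).all(1)&(q[:,2]>.09)]
    ctr=np.median(q,0); u,s,vt=np.linalg.svd(q-ctr,full_matrices=False); nn=vt[2]*np.sign(vt[2][2])
    d=(q-ctr)@nn; print(n,"lid",len(q),ctr.round(4),"n",nn.round(4),"rms",d.std().round(4), "tilt",np.arccos(nn[2]).round(3),"yaw",np.arctan2(-nn[1],-nn[0]).round(3), "z",q[:,2].min().round(3),q[:,2].max().round(3))
    h=np.array([-nn[0],-nn[1]]); 
    # pts above rack
    rk=(P[...,1]>-1)&(P[...,2]>.05)&(P[...,2]<.17)&(P[...,0]>.3)&(P[...,0]<.6)
    H=cv2.cvtColor(c["frame"],cv2.COLOR_BGR2HSV)
    for nm,lo,hi in(("pink",(0,80,60),(8,190,255)),("pink2",(170,80,60),(180,190,255)),("green",(50,80,30),(85,255,255)),("blue",(100,100,30),(125,255,255)),("wood",(10,60,60),(25,180,255))):
        k=rk&hsvmask(c,lo,hi)
        if nm!="wood": k&=P[...,2]>.12
        if k.sum()<5: print(nm,k.sum());continue
        q=P[k]; vu=np.argwhere(k).mean(0)[::-1]
        print(nm,k.sum(),"px",vu.round(),"med",np.median(q,0).round(4),"lo",np.percentile(q,3,axis=0).round(3),"hi",np.percentile(q,97,axis=0).round(3))
        if nm=="wood":
            t=q[abs(q[:,2]-.06)<.006]
            print("  rack top",len(t),cv2.minAreaRect((t[:,:2]*1000).astype(np.float32)))
            for im in (1,): pass
    print("table z",np.nanmedian(P[(np.hypot(P[...,0]-.5,P[...,1])<.08)][:,2]).round(4))
E
python3 m.py
```

```text
return _methods._mean(a, axis=axis, dtype=dtype,
  ret = um.true_divide(
Traceback (most recent call last):
  File "m.py", line 8, in <module>
    ctr=np.median(q,0); u,s,vt=np.linalg.svd(q-ctr,full_matrices=False); nn=vt[2]*np.sign(vt[2][2])
                                                                            ~~^^^
IndexError: index 2 is out of bounds for axis 0 with size 0
```

Run:
```python
from h import *
for n,pts in(("scene",[(250,140),(437,192),(384,178),(410,185),(350,160)]),("top",[(445,225),(236,232),(260,231),(284,228),(350,250)])):
    c=dict(np.load("pics/%s0.npz"%n)); P=cloud(c); H=cv2.cvtColor(c["frame"],cv2.COLOR_BGR2HSV)
    print(c["fy"],c["cx"],c["cy"],c["z_map"].min(),c["z_map"].max())
    for u,v in pts: print(n,u,v,H[v,u],c["z_map"][v,u],P[v,u].round(3))
```

```text
383.6183781467699 317.1356423980271 198.76904996188665 0.0 3.3824515
scene 250 140 [ 12 170 191] 0.91404736 [ 0.587 -0.144  0.147]
scene 437 192 [  3 103 173] 0.82324994 [0.517 0.295 0.139]
scene 384 178 [109 151 127] 0.86080253 [0.527 0.178 0.13 ]
scene 410 185 [ 67 107 110] 0.84288424 [0.522 0.237 0.133]
scene 350 160 [ 26  23 157] 1.0878793 [0.382 0.034 0.   ]
446.2326469866929 323.18954324334464 197.5445941218143 0.0 2.1433423
top 445 225 [ 12 234 158] 1.0797762 [ 0.52  -0.223  0.21 ]
top 236 232 [  4 134 147] 1.1450346 [0.513 0.294 0.142]
top 260 231 [ 66 124  78] 1.1401258 [0.514 0.232 0.147]
top 284 228 [109 167 101] 1.1421719 [0.521 0.171 0.146]
top 350 250 [ 24  37 132] 1.2827314 [ 0.457 -0.006  0.001]
```

```bash
sed -i 's/(5,200,120),(16,255,255)/(8,150,90),(16,255,255)/; s/(100,100,30)/(100,90,30)/; s/np.nanmedian(P\[(np/np.nanmedian(P[(np/' m.py; python3 m.py
```

```text
scene lid 4794 [ 0.5706 -0.1902  0.1684] n [0.604  0.1115 0.7891] rms 0.0015 tilt 0.661 yaw -2.959 z 0.117 0.221
pink 263 px [422. 187.] med [0.5168 0.2988 0.1403] lo [ 0.507 -0.193  0.121] hi [0.576 0.318 0.165]
pink2 1
green 210 px [411. 184.] med [0.5212 0.2391 0.1386] lo [0.513 0.221 0.121] hi [0.524 0.257 0.148]
blue 199 px [385. 175.] med [0.5257 0.1775 0.1389] lo [0.518 0.159 0.121] hi [0.529 0.195 0.148]
wood 3114 px [348. 183.] med [0.5562 0.1892 0.0635] lo [ 0.487 -0.262  0.053] hi [0.598 0.404 0.168]
  rack top 1506 ((517.3737182617188, 272.4658203125), (273.1642761230469, 104.78253173828125), 87.2063217163086)
table z 0.0017
top lid 3792 [ 0.5632 -0.195   0.1761] n [0.6049 0.113  0.7882] rms 0.0017 tilt 0.663 yaw -2.957 z 0.116 0.225
pink 86 px [235. 232.] med [0.5129 0.2966 0.1443] lo [0.508 0.278 0.136] hi [0.52  0.316 0.149]
pink2 0
green 65 px [259. 230.] med [0.5169 0.2351 0.1449] lo [0.512 0.217 0.141] hi [0.522 0.253 0.148]
blue 66 px [283. 228.] med [0.5209 0.175  0.1449] lo [0.516 0.156 0.141] hi [0.526 0.191 0.149]
wood 1849 px [263. 229.] med [0.5215 0.2361 0.0601] lo [0.478 0.14  0.055] hi [0.56  0.338 0.104]
  rack top 1744 ((519.2884521484375, 267.9410705566406), (269.3306884765625, 99.31385040283203), 87.13822174072266)
table z 0.0003
```

```bash
cat > lid.py <<'E'
from m import *
for n in("scene","top"):
    c=dict(np.load("pics/%s0.npz"%n)); P=cloud(c)
    m=hsvmask(c,(8,150,90),(16,255,255)).astype(np.uint8); m=cv2.morphologyEx(m,cv2.MORPH_OPEN,np.ones((3,3)))>0
    q=P[m]; q=q[np.isfinite(q).all(1)&(q[:,2]>.09)]
    nn=np.array([.6045,.1122,.7885]); nn/=np.linalg.norm(nn); d0=np.median(q@nn); q=q[abs(q@nn-d0)<.005]
    ey=np.cross([0,0,1],nn); ey/=np.linalg.norm(ey); ex=np.cross(ey,nn)
    r=cv2.minAreaRect(np.c_[q@ex,q@ey].astype(np.float32)*1000); print(n,"inplane",r)
    a=np.array(r[0])/1000; s=a[0]*ex+a[1]*ey+d0*nn
    print("slot",s.round(4),"hinge",(s+.085*ex-.008*nn).round(4),"front",(s-.085*ex).round(4))
E
python3 lid.py | grep -A1 inplane
```

```text
scene inplane ((309.885009765625, -295.180419921875), (169.58180236816406, 203.03221130371094), 0.28167030215263367)
slot [ 0.5702 -0.1944  0.1695] hinge [ 0.6312 -0.1831  0.1109] front [ 0.5043 -0.2066  0.2218]
top inplane ((311.4048767089844, -297.2599182128906), (199.6663055419922, 174.85211181640625), 89.83997344970703)
slot [ 0.5721 -0.1962  0.169 ] hinge [ 0.6331 -0.1848  0.1104] front [ 0.5062 -0.2084  0.2213]
```

Emit:
jog_arm:
  series:
    - [[0,0,-9,0,0,0.135,0],[0,0,-9,0,0,0.135,0],[0,0,-9,0,0,0.135,0],[0,0,-9,0,0,0.135,0],[0,0,-9,0,0,0.135,0],[0,0,-9,0,0,0.135,0],[0,0,-9,0,0,0.135,0],[0,0,-9,0,0,0.135,0],[0,0,0,0,0,0,0],[0,0,0,0,0,0,0]]

```text
time_s: 1.1
eef_pos: [0.1752, 0.5475, 0.3028]
eef_rot: [0.0, 0.639, 0.769, -0.0]
wrist_force: [-0.1, 0.8, -0.3]
opening: 0.003
grasp_force: 0.0
```

```bash
cat > go.py <<'E'
"print the tool-frame shift (mm) and turn from the measured pose to a down-pointing goal: x y z yaw_of_tool_y"
import sys
from h import *
def go(x,y,z,a):
    o=ctrl.get_obs(); M=rot(o["eef_rot"]); p=o["eef_pos"]
    G=np.c_[[-np.sin(a),np.cos(a),0],[np.cos(a),np.sin(a),0],[0,0,-1]]
    print("at",p.round(4),"shift",(M.T@(np.array([x,y,z])-p)*1000).round(1),"turn",R.from_matrix(M.T@G).as_rotvec().round(3),"F",o["wrist_force"].round(1),"open",round(o["opening"],3),"grip",round(o["grasp_force"],1),"t",o["time_s"])
if __name__=="__main__": go(*map(float,sys.argv[1:]))
E
python3 go.py .526 -.204 .25 .183
```

```text
at [0.1752 0.5475 0.3028] shift [-803.1  206.9   53. ] turn [-0.     0.     0.002] F [-0.1  0.8 -0.3] open 0.003 grip 0.0 t 1.1
```

Emit:
jog_arm:
  series:
    - [[-40,10,0,0,0,0,0],[-40,10,0,0,0,0,0],[-40,10,0,0,0,0,0],[-40,10,0,0,0,0,0],[-40,10,0,0,0,0,0],[-40,10,0,0,0,0,0],[-40,10,0,0,0,0,0],[-40,10,0,0,0,0,0],[-40,10,0,0,0,0,0],[-40,10,0,0,0,0,0]]

```text
time_s: 2.1
eef_pos: [0.3456, 0.1706, 0.3026]
eef_rot: [-0.0, 0.639, 0.769, -0.0]
wrist_force: [0.8, 0.8, 0.2]
opening: 0.002
grasp_force: 0.0
```

Emit:
jog_arm:
  series:
    - [[-40,10,0,0,0,0,0],[-40,10,0,0,0,0,0],[-40,10,0,0,0,0,0],[-40,10,0,0,0,0,0],[-40,10,0,0,0,0,0],[-40,10,0,0,0,0,0],[-40,10,0,0,0,0,0],[-40,10,0,0,0,0,0],[-40,10,0,0,0,0,0],[0,0,0,0,0,0,0]]

```text
time_s: 3.1
eef_pos: [0.4996, -0.1697, 0.3016]
eef_rot: [-0.001, 0.641, 0.768, -0.001]
wrist_force: [-0.1, 0.7, -0.5]
opening: -0.001
grasp_force: 0.0
```

```bash
python3 go.py .526 -.204 .25 .183
```

```text
at [ 0.4996 -0.1697  0.3016] shift [-38.5  20.   51.5] turn [-0.002 -0.    -0.003] F [-0.1  0.7 -0.5] open -0.001 grip 0.0 t 3.1
```

Emit:
jog_arm:
  series:
    - [[-13,7,17,0,0,0,0],[-13,7,17,0,0,0,0],[-12,6,17,0,0,0,0],[0,0,10,0,0,0,0],[0,0,10,0,0,0,0],[0,0,10,0,0,0,0],[0,0,8,0,0,0,0],[0,-2,8,0,0,0,0],[0,-2,8,0,0,0,0],[0,-2,8,0,0,0,0]]

```text
time_s: 4.1
eef_pos: [0.5196, -0.2007, 0.1903]
eef_rot: [0.001, 0.64, 0.768, 0.0]
wrist_force: [-0.3, -0.5, 1.9]
opening: -0.0
grasp_force: 0.7
```

Emit:
jog_arm:
  series:
    - [[0,-2,8,0,0,0,0],[0,-2,8,0,0,0,0],[0,-2,8,0,0,0,0],[0,-2,8,0,0,0,0],[0,-2,8,0,0,0,0],[0,-2,8,0,0,0,0],[0,-2,6,0,0,0,0],[0,-2,6,0,0,0,0],[0,-2,5,0,0,0,0],[0,0,0,0,0,0,0]]

```text
time_s: 5.1
eef_pos: [0.5012, -0.2035, 0.1244]
eef_rot: [-0.001, 0.64, 0.768, -0.0]
wrist_force: [-0.0, -0.0, 0.5]
opening: -0.003
grasp_force: 0.0
```

```bash
python3 go.py .499 -.2086 .115 .183
```

```text
at [ 0.5012 -0.2035  0.1244] shift [-4.6 -3.   9.4] turn [-0.001 -0.001 -0.002] F [-0.  -0.   0.5] open -0.003 grip 0.0 t 5.1
```

Emit:
jog_arm:
  series:
    - [[0,0,3,0,0,0,0],[0,0,3,0,0,0,0],[0,0,3,0,0,0,0],[0,0,1,0,0,0,0],[0,0,1,0,0,0,0],[0,0,0,0,0,0,0],[0,0,0,0,0,0,0],[0,0,0,0,0,0,0],[0,0,0,0,0,0,0],[0,0,0,0,0,0,0]]

```text
time_s: 6.1
eef_pos: [0.5021, -0.204, 0.1178]
eef_rot: [0.0, 0.64, 0.768, -0.0]
wrist_force: [-11.0, 6.0, 28.2]
opening: -0.002
grasp_force: 14.1
```

```bash
python3 go.py .499 -.2086 .115 .183
python3 - <<'E'
from h import *
c=ctrl.camera("scene"); cv2.imwrite("pics/s1.png",c["frame"]); P=cloud(c)
H=cv2.cvtColor(c["frame"],cv2.COLOR_BGR2HSV); m=cv2.erode(cv2.inRange(H,(8,130,90),(16,255,255)),np.ones((3,3)))>0
q=P[m]; q=q[np.isfinite(q).all(1)&(q[:,2]>.09)&(q[:,1]<0)]; c0=q.mean(0); print(len(q),c0,np.linalg.svd(q-c0,full_matrices=False)[2][2])
E
```

```text
at [ 0.5021 -0.204   0.1178] shift [-4.  -3.8  2.8] turn [-0.     0.001 -0.001] F [-11.    6.   28.2] open -0.002 grip 14.1 t 6.1
2880 [ 0.55995883 -0.19181576  0.11938662] [-4.42655775e-04  2.93460703e-04 -9.99999859e-01]
```

Emit:
jog_arm:
  series:
    - [[0,0,-5,0,0,0,0],[0,0,-10,0,0,0,0],[0,0,-20,0,0,0,0],[0,0,-25,0,0,0,0],[0,0,-25,0,0,0,0],[0,0,-25,0,0,0,0],[0,0,-25,0,0,0,0],[0,0,-20,0,0,0,0],[0,0,0,0,0,0,0],[0,0,0,0,0,0,0]]

```text
time_s: 7.15
eef_pos: [0.5019, -0.2038, 0.269]
eef_rot: [0.0, 0.64, 0.768, 0.0]
wrist_force: [-1.7, 0.2, -0.4]
opening: -0.003
grasp_force: 0.0
```

```bash
python3 go.py .5129 .2966 .27 .067
python3 - <<'E'
from h import *
ims=[]
for n in("scene","top","wrist"):
    c=ctrl.camera(n); np.savez("pics/%s2.npz"%n,**c)
    cv2.imwrite("pics/%s2.png"%n,c["frame"])
    if n=="wrist": print(c["xyz"],rot(c["rotation"]).round(3).tolist(),c["fx"])
E
```

```text
at [ 0.5019 -0.2038  0.269 ] shift [490.2 100.9  -1. ] turn [0.    0.    0.114] F [-1.7  0.2 -0.4] open -0.003 grip 0.0 t 7.15
[ 0.48901807 -0.1380933   0.41047662] [[0.984, 0.175, 0.044], [0.18, -0.95, -0.256], [-0.003, 0.259, -0.966]] 296.3140375072894
```

View pics/wrist2.png

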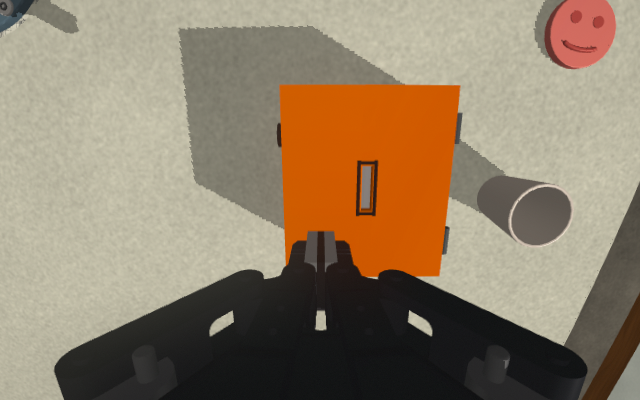

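The wrist view shows the lid shut and the slot with its black frame at (367,188). I'll cast the frame's outline onto z = 0.118.

```bash
cat >> h.py <<'E'
def onplane(c,uv,z):
    "cast pixels (N,2) onto the plane at height z"
    K=np.array([[c["fx"],0,c["cx"]],[0,c["fy"],c["cy"]],[0,0,1.]])
    p=cv2.undistortPoints(np.array(uv,float).reshape(-1,1,2),K,np.array([c["k1"],0,0,0.])).reshape(-1,2)
    d=np.c_[p,np.ones(len(p))]@rot(c["rotation"]).T; o=np.array(c["xyz"])
    return (o+d*((z-o[2])/d[:,2])[:,None])[:,:2]
def slot(c,near=(.548,-.2)):
    "outer outline of the slot's frame (hole in the orange lid), on the lid's face"
    H=cv2.cvtColor(c["frame"],cv2.COLOR_BGR2HSV); m=cv2.inRange(H,(5,140,60),(20,255,255))
    cs,h=cv2.findContours(m,cv2.RETR_CCOMP,cv2.CHAIN_APPROX_NONE)
    out=[]
    for k,i in zip(cs,h[0]):
        if i[3]<0 or len(k)<12: continue
        q=onplane(c,k[:,0],.1185)
        r=cv2.minAreaRect((q*1000).astype(np.float32))
        if np.hypot(*(np.array(r[0])/1000-near))<.02: out.append((r,k[:,0].mean(0).round(1)))
    return out
E
python3 - <<'E'
from h import *
for n in("scene","top","wrist"):
    c=dict(np.load("pics/%s2.npz"%n)); print(n,slot(c))
    H=cv2.cvtColor(c["frame"],cv2.COLOR_BGR2HSV); P=cloud(c)
    m=cv2.inRange(H,(5,140,60),(20,255,255)); cs,_=cv2.findContours(m,cv2.RETR_EXTERNAL,cv2.CHAIN_APPROX_NONE)
    k=max(cs,key=cv2.contourArea); print(" lid",cv2.minAreaRect((onplane(c,k[:,0],.118)*1000).astype(np.float32)), "z",np.nanmedian(P[m>0][:,2]))
E
```

```text
scene [(((555.1293334960938, -207.9552001953125), (12.0566987991333, 38.62070846557617), 11.830084800720215), array([238. , 133.5]))]
 lid ((550.487548828125, -197.13986206054688), (174.50045776367188, 202.2586669921875), 10.570682525634766) z 0.11853933329176708
top [(((549.7450561523438, -198.86587524414062), (19.303224563598633, 51.78363037109375), 11.511500358581543), array([425.3, 214.6]))]
 lid ((257.7294006347656, 841.4573974609375), (308.1564636230469, 122.17863464355469), 0.24948829412460327) z -0.4238682139887222
wrist [(((545.6613159179688, -197.32025146484375), (10.79049301147461, 45.72677230834961), 10.505512237548828), array([365.7, 187. ])), (((546.10009765625, -198.0290069580078), (21.030696868896484, 57.241676330566406), 10.498772621154785), array([366. , 187.6]))]
 lid ((546.3896484375, -198.13226318359375), (170.83218383789062, 200.06739807128906), 10.493967056274414) z 0.11789669886804471
```

Emit:
jog_arm:
  series:
    - [[40,8,0,0,0,0,50],[40,8,0,0,0,0,50],[40,8,0,0,0,0,50],[40,8,0,0,0,0,50],[40,8,0,0,0,0,50],[40,8,0,0,0,0,50],[40,8,0,0,0,0,50],[40,8,0,0,0,0,50],[40,8,0,0,0,0,50],[40,8,0,0,0,0,50]]

```text
time_s: 8.3
eef_pos: [0.5078, 0.2057, 0.268]
eef_rot: [-0.001, 0.64, 0.768, -0.001]
wrist_force: [1.2, -0.5, -0.3]
opening: 0.588
grasp_force: 0.0
```

Emit:
jog_arm:
  series:
    - [[40,9,0,0,0,0,50],[20,5,0,0,0,0,50],[0,0,0,0,0,0.06,50],[0,0,0,0,0,0.054,50],[0,0,0,0,0,0,50],[0,0,0,0,0,0,50],[0,0,0,0,0,0,50],[0,0,0,0,0,0,50],[0,0,0,0,0,0,50],[0,0,0,0,0,0,50]]

```text
time_s: 9.3
eef_pos: [0.5116, 0.2655, 0.2693]
eef_rot: [0.0, 0.683, 0.73, 0.0]
wrist_force: [0.6, 0.0, -0.4]
opening: 0.585
grasp_force: 0.0
```

```bash
python3 go.py .5129 .2966 .27 .067
python3 - <<'E'
from h import *
c=ctrl.camera("wrist"); np.savez("pics/wrist3.npz",**c); cv2.imwrite("pics/wrist3.png",c["frame"])
E
```

```text
at [0.5116 0.2655 0.2693] shift [31.   3.4 -0.7] turn [ 0. -0.  0.] F [ 0.6  0.  -0.4] open 0.585 grip 0.0 t 9.3
```

View pics/wrist3.png

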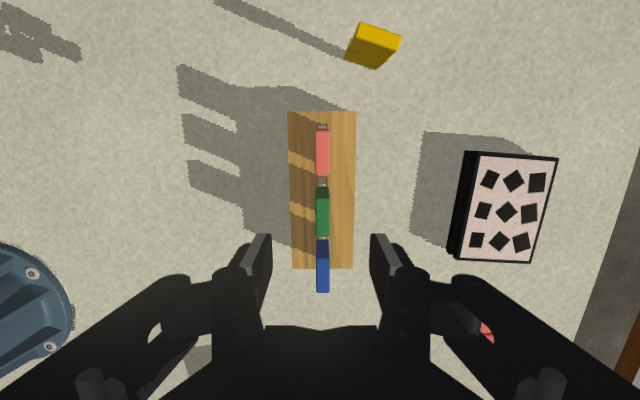

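The wrist view shows pink at (322,150), green at (323,210), blue at (322,265), and the yellow look-alike at (372,46), outside the rack. Pink in the rack's end slot is the one meant. I'll check it in one crop and measure its top face at z = 0.145.

Run:
```python
from h import *
c=dict(np.load("pics/wrist3.npz")); H=cv2.cvtColor(c["frame"],cv2.COLOR_BGR2HSV); P=cloud(c)
cv2.imwrite("pics/crop3.png",cv2.resize(c["frame"][10:260,270:420],None,fx=2.2,fy=2.2,interpolation=cv2.INTER_NEAREST))
for nm,lo,hi in(("pink",(0,70,60),(8,210,255)),("green",(50,80,30),(85,255,255)),("blue",(100,90,30),(125,255,255))):
    m=(cv2.inRange(H,lo,hi)>0)&(abs(P[...,2]-.145)<.004)&(P[...,0]<.6)
    k=np.argwhere(m)[:,::-1]; print(nm,len(k),cv2.minAreaRect((onplane(c,k,.145)*1000).astype(np.float32)),k.mean(0).round(),np.median(P[m],0).round(4))
```

```text
pink 647 ((509.7461853027344, 301.62591552734375), (12.783317565917969, 38.475460052490234), 3.8624258041381836) [322. 152.] [0.5097 0.3018 0.1448]
green 560 ((514.4154663085938, 240.74920654296875), (12.58328628540039, 40.11681365966797), 3.875147581100464) [322. 216.] [0.5143 0.2409 0.1448]
blue 476 ((518.6353149414062, 179.20697021484375), (13.06899642944336, 40.73211669921875), 3.614409923553467) [322. 274.] [0.5184 0.1801 0.1449]
```

View pics/crop3.png

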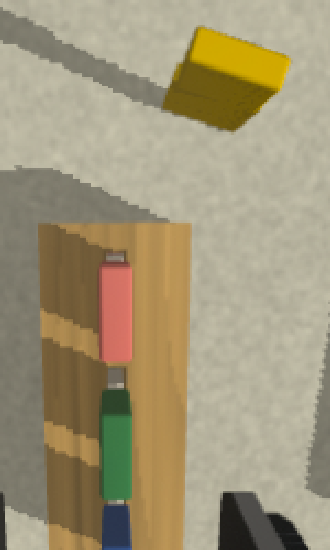

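Pink confirmed: its top face is 13 x 38 mm at z = 0.145, in the rack's end slot, with yaw 0.067. I'll move over it and down.

```bash
python3 go.py .511 .299 .1 .0665
```

```text
at [0.5116 0.2655 0.2694] shift [ 33.5   1.6 169.4] turn [ 0.    -0.     0.001] F [ 0.6 -0.2 -0.4] open 0.589 grip 0.0 t 9.35
```

Emit:
jog_arm:
  series:
    - [[17,1,0,0,0,0,50],[16.5,0.6,10,0,0,0,50],[0,0,20,0,0,0,50],[0,0,25,0,0,0,50],[0,0,25,0,0,0,50],[0,0,25,0,0,0,50],[0,0,25,0,0,0,50],[0,0,20,0,0,0,50],[0,0,15,0,0,0,50],[0,0,4,0,0,0,50]]

```text
time_s: 10.35
eef_pos: [0.5093, 0.2995, 0.0977]
eef_rot: [-0.001, 0.683, 0.731, -0.002]
wrist_force: [0.1, 0.3, -0.7]
opening: 0.584
grasp_force: 0.0
```

Emit:
jog_arm:
  series:
    - [[0,0,0,0,0,0,50],[0,0,0,0,0,0,40],[0,0,0,0,0,0,30],[0,0,0,0,0,0,22],[0,0,0,0,0,0,16],[0,0,0,0,0,0,0],[0,0,0,0,0,0,0],[0,0,0,0,0,0,0],[0,0,0,0,0,0,0],[0,0,0,0,0,0,0]]

```text
time_s: 11.35
eef_pos: [0.5113, 0.2992, 0.101]
eef_rot: [0.0, 0.683, 0.73, 0.0]
wrist_force: [-2.3, -1.3, 6.2]
opening: 0.153
grasp_force: 59.0
```

```bash
python3 go.py .511 .299 .1 .0665
python3 - <<'E'
from h import *
c=ctrl.camera("scene"); np.savez("pics/scene4.npz",**c);cv2.imwrite("pics/s4.png",cv2.resize(c["frame"][110:260,330:520],None,fx=3,fy=3))
E
```

```text
at [0.5113 0.2992 0.101 ] shift [-0.2 -0.3  1. ] turn [ 0.001 -0.     0.001] F [-2.3 -1.3  6.2] open 0.153 grip 59.0 t 11.35
```

View pics/s4.png

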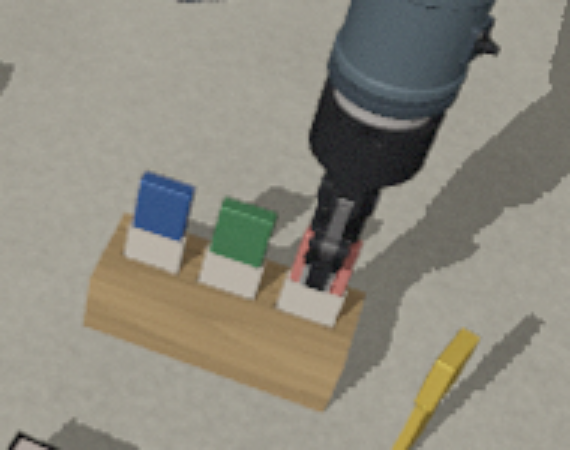

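The crop shows the fingers on the pink grip, about in its middle (crop 328,255). Blue and green are untouched. Lifting.

Emit:
jog_arm:
  series:
    - [[0,0,-4,0,0,0,0],[0,0,-8,0,0,0,0],[0,0,-15,0,0,0,0],[0,0,-20,0,0,0,0],[0,0,-25,0,0,0,0],[0,0,-25,0,0,0,0],[0,0,-25,0,0,0,0],[0,0,-25,0,0,0,0],[0,0,-20,0,0,0,0],[0,0,-5,0,0,0,0]]

```text
time_s: 12.4
eef_pos: [0.5122, 0.2996, 0.2765]
eef_rot: [0.001, 0.683, 0.73, 0.003]
wrist_force: [0.7, 0.1, -0.3]
opening: 0.158
grasp_force: 58.6
```

```bash
python3 go.py .548 -.1985 .27 .183
```

```text
at [0.5122 0.2996 0.2765] shift [-499.4    2.3    5.7] turn [ 0.006 -0.001 -0.116] F [ 0.7  0.1 -0.3] open 0.158 grip 58.6 t 12.4
```

Emit:
jog_arm:
  series:
    - [[-20,0,0,0,0,0,0],[-40,0,0,0,0,0,0],[-40,0,0,0,0,0,0],[-40,0,0,0,0,0,0],[-40,0,0,0,0,0,0],[-40,0,0,0,0,0,0],[-40,0,0,0,0,0,0],[-40,0,0,0,0,0,0],[-40,0,0,0,0,0,0],[-40,0,0,0,0,0,0]]

```text
time_s: 13.4
eef_pos: [0.5358, -0.0815, 0.2719]
eef_rot: [-0.0, 0.683, 0.73, -0.0]
wrist_force: [0.2, 0.2, -0.5]
opening: 0.155
grasp_force: 58.6
```

Emit:
jog_arm:
  series:
    - [[-40,0,0,0,0,0,0],[-40,1,0,0,0,0,0],[-30,1,0,0,0,0,0],[-10,0,0,0,0,-0.06,0],[0,0,0,0,0,-0.056,0],[0,0,0,0,0,0,0],[0,0,0,0,0,0,0],[0,0,0,0,0,0,0],[0,0,0,0,0,0,0],[0,0,0,0,0,0,0]]

```text
time_s: 14.4
eef_pos: [0.5464, -0.1993, 0.2723]
eef_rot: [0.0, 0.639, 0.769, -0.0]
wrist_force: [-0.3, -0.1, -0.4]
opening: 0.153
grasp_force: 58.6
```

```bash
python3 go.py .548 -.1985 .224 .183
python3 - <<'E'
from h import *
ims=[]
for n in("scene","top","wrist"):
    c=ctrl.camera(n); np.savez("pics/%s5.npz"%n,**c); ims.append(c["frame"])
a=cv2.resize(ims[0][50:210,150:350],(400,320)); b=cv2.resize(ims[1][130:290,340:540],(400,320)); w=cv2.resize(ims[2],(400,250)); w2=cv2.resize(ims[2][150:275,220:420],(400,250))
cv2.imwrite("pics/v5.png",np.vstack([np.hstack([a,b]),np.hstack([w,w2])]))
E
```

```text
at [ 0.5464 -0.1993  0.2723] shift [ 0.5  1.7 48.3] turn [0. 0. 0.] F [-0.3 -0.1 -0.4] open 0.153 grip 58.6 t 14.4
```

View pics/v5.png

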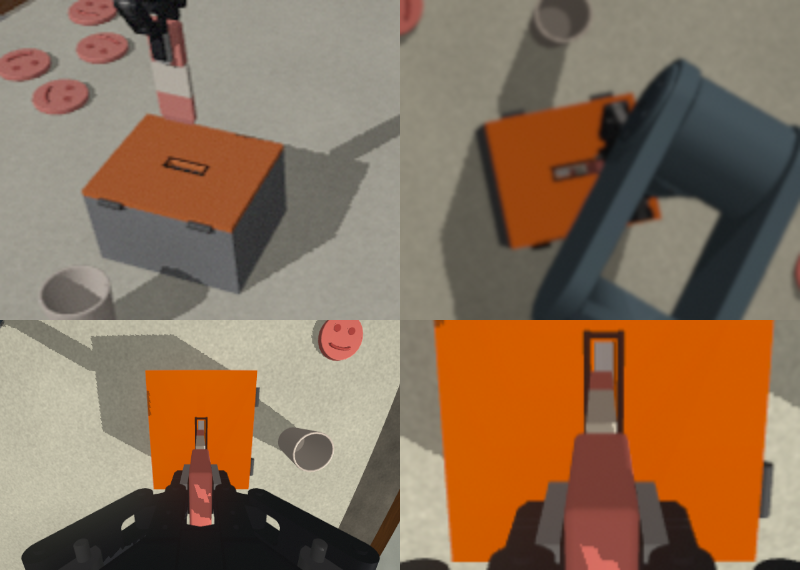

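The wrist view (bottom right) shows the blade and the slot's frame both centred near column 604 of the mosaic, so they line up across the thickness. I'll go down to just above the lid and measure there.

Emit:
jog_arm:
  series:
    - [[0,0,5,0,0,0,0],[0,0,10,0,0,0,0],[0,0,10,0,0,0,0],[0,0,10,0,0,0,0],[0,0,10,0,0,0,0],[0,0,8,0,0,0,0],[0,0,5,0,0,0,0],[0,0,0,0,0,0,0],[0,0,0,0,0,0,0],[0,0,0,0,0,0,0]]

```text
time_s: 15.55
eef_pos: [0.5467, -0.1999, 0.2149]
eef_rot: [0.001, 0.64, 0.769, 0.0]
wrist_force: [-0.0, 0.6, -0.9]
opening: 0.155
grasp_force: 58.6
```

```bash
python3 go.py .548 -.1985 .142 .183
python3 - <<'E'
from h import *
ims=[]
for n in("scene","wrist"):
    c=ctrl.camera(n); np.savez("pics/%s6.npz"%n,**c); ims.append(c["frame"])
a=cv2.resize(ims[0][80:180,180:305],(500,400),interpolation=cv2.INTER_CUBIC); w2=cv2.resize(ims[1][130:290,260:380],(300,400),interpolation=cv2.INTER_CUBIC)
cv2.imwrite("pics/v6.png",np.hstack([a,w2]))
E
```

```text
at [ 0.5467 -0.1999  0.2149] shift [ 1.2  1.4 72.9] turn [ 0.001  0.001 -0.   ] F [-0.   0.6 -0.9] open 0.155 grip 58.6 t 15.55
```

View pics/v6.png

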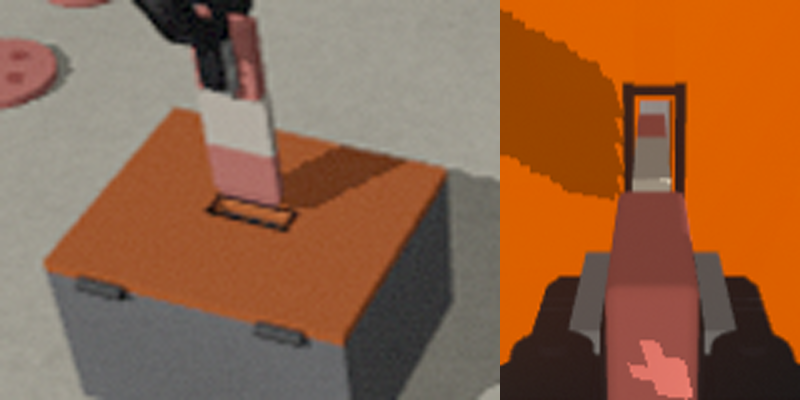

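The left half (scene) shows the blade end at mosaic (250,200), just behind the slot at (253,212). The right half (wrist) shows the blade's end at (652,113), inside the frame (625–685, 85–). Now the numbers.

Run:
```python
from h import *
a=.1833; B=np.array([[np.cos(a),np.sin(a)],[-np.sin(a),np.cos(a)]])
tcp=np.array([.5467,-.1999]); zt=.2149-.086
c=dict(np.load("pics/wrist6.npz")); H=cv2.cvtColor(c["frame"],cv2.COLOR_BGR2HSV)
# orange hole: frame outer top corners & sides
row=lambda v,u0,u1:[tuple(int(k) for k in H[v,u]) for u in range(u0,u1)]
for v in (180,190): print(v,[(u,*map(int,H[v,u])) for u in range(306,338,1)])
print([(v,*map(int,H[v,321])) for v in range(160,212,1)])
c2=dict(np.load("pics/scene6.npz"));print("scene slot",slot(c2,(.55,-.2)))
H2=cv2.cvtColor(c2["frame"],cv2.COLOR_BGR2HSV); P=cloud(c2)
m=((H2[...,0]<8)|(H2[...,0]>172))&(H2[...,1]>60)&(P[...,2]>.122)&(np.hypot(P[...,0]-.55,P[...,1]+.2)<.06)&(P[...,2]<.165)
q=P[m]; f=(q[:,:2]@B.T)*1000; print("pink face: depth x",np.median(f[:,0]),"slot wrist",B@[546.1,-198.1],"tcp",B@tcp*1000)
for z0 in(.126,.132,.14,.15,.16):
    s=abs(q[:,2]-z0)<.003
    if s.sum()>3: print(z0,s.sum(),"x",np.median(f[s,0]).round(1),"y",f[s,1].min().round(1),f[s,1].max().round(1))
H2m=[(v,q) for v,q in []]
```

```text
180 [(306, 13, 255, 161), (307, 13, 255, 221), (308, 13, 255, 216), (309, 13, 237, 126), (310, 7, 149, 58), (311, 7, 145, 58), (312, 8, 155, 61), (313, 11, 208, 108), (314, 13, 255, 204), (315, 5, 147, 127), (316, 5, 147, 127), (317, 4, 145, 127), (318, 4, 145, 128), (319, 5, 147, 127), (320, 4, 147, 127), (321, 4, 145, 128), (322, 4, 147, 128), (323, 5, 147, 127), (324, 5, 145, 128), (325, 4, 133, 128), (326, 5, 68, 138), (327, 10, 81, 135), (328, 13, 255, 145), (329, 13, 255, 194), (330, 6, 148, 57), (331, 6, 132, 58), (332, 6, 139, 57), (333, 8, 178, 79), (334, 14, 255, 181), (335, 13, 255, 221), (336, 13, 255, 221), (337, 13, 255, 221)]
190 [(306, 13, 255, 161), (307, 13, 255, 220), (308, 13, 255, 216), (309, 13, 233, 125), (310, 7, 146, 56), (311, 7, 146, 56), (312, 8, 151, 59), (313, 11, 153, 90), (314, 14, 53, 124), (315, 14, 55, 125), (316, 14, 55, 125), (317, 15, 53, 124), (318, 15, 53, 124), (319, 13, 55, 126), (320, 15, 53, 124), (321, 16, 56, 124), (322, 15, 53, 124), (323, 15, 53, 124), (324, 14, 55, 125), (325, 14, 53, 125), (326, 14, 57, 125), (327, 12, 92, 128), (328,
[... 921 characters left out ...]
(196, 15, 53, 124), (197, 15, 53, 125), (198, 14, 51, 124), (199, 14, 51, 124), (200, 15, 53, 124), (201, 16, 50, 138), (202, 18, 49, 152), (203, 18, 48, 155), (204, 18, 48, 155), (205, 18, 48, 154), (206, 9, 80, 143), (207, 5, 131, 128), (208, 4, 144, 126), (209, 4, 145, 127), (210, 4, 143, 127), (211, 5, 143, 127)]
scene slot [(((556.2808227539062, -213.44534301757812), (11.73158073425293, 27.413454055786133), 13.504294395446777), array([236., 133.]))]
pink face: depth x 504.38533163448164 slot wrist [ 500.84274883 -294.32186624] tcp [ 501.10460185 -296.20107698]
0.132 15 x 503.6 y -314.1 -277.4
0.14 32 x 504.4 y -315.1 -272.9
0.15 29 x 504.7 y -315.9 -272.3
0.16 37 x 504.4 y -315.4 -273.4
```

Run:
```python
from h import *
a=.1833; B=np.array([[np.cos(a),np.sin(a)],[-np.sin(a),np.cos(a)]])
c=dict(np.load("pics/wrist6.npz")); print(c["cx"])
g=lambda u,v,z:(B@onplane(c,[(u,v)],z)[0]*1000).round(1)
print("slot c",g(321.1,163.7,.1185)-[0,28.6],"from inner",g(321.1,170.3,.118)-[0,23])
for z in(.127,.129,.131): print("tip",z,g(320.8,175.3,z)-[0,18])
print("grip +y top edge of bottom shoulder",g(321,206,.209)-[0,20], "cream/pink line",g(320.6,184.5,.169)-[0,22])
print("x sides frame",g(308.8,190,.1185),g(333.7,190,.1185),"blade cream v190",g(313.2,190,.175),g(327.2,190,.175),"pink v180",g(314.7,180,.145),g(326.2,180,.145))
```

```text
320.4107801312484
slot c [ 501.  -294.9] from inner [ 501.  -294.8]
tip 0.127 [ 500.7 -292.2]
tip 0.129 [ 500.7 -291.8]
tip 0.131 [ 500.7 -291.4]
grip +y top edge of bottom shoulder [ 500.8 -294.6] cream/pink line [ 500.6 -294.1]
x sides frame [ 490.8 -288.3] [ 511.5 -288.3] blade cream v190 [ 495.9 -274.3] [ 504.8 -274.3] pink v180 [ 496.3 -274.2] [ 504.7 -274.2]
```

Wrist measurement in box axes: the blade is at (500.5, −294.2) and the slot at (501.1, −294.9). I'll shift +0.5 along tool y and −0.6 along tool x, then enter gently.

Emit:
jog_arm:
  series:
    - [[-0.6,0.5,0,0,0,0,0],[0,0,3,0,0,0,0],[0,0,3,0,0,0,0],[0,0,3,0,0,0,0],[0,0,3,0,0,0,0],[0,0,3,0,0,0,0],[0,0,3,0,0,0,0],[0,0,3,0,0,0,0],[0,0,3,0,0,0,0],[0,0,0,0,0,0,0]]

```text
time_s: 16.65
eef_pos: [0.5468, -0.2, 0.1897]
eef_rot: [-0.0, 0.64, 0.769, 0.0]
wrist_force: [0.2, 0.2, -0.8]
opening: 0.153
grasp_force: 58.6
```

```bash
python3 go.py .548 -.1985 .142 .183
```

```text
at [ 0.5468 -0.2     0.1897] shift [ 1.3  1.4 47.7] turn [-0. -0. -0.] F [ 0.2  0.2 -0.8] open 0.153 grip 58.6 t 16.65
```

Emit:
jog_arm:
  series:
    - [[0,0,5,0,0,0,0],[0,0,6,0,0,0,0],[0,0,6,0,0,0,0],[0,0,6,0,0,0,0],[0,0,6,0,0,0,0],[0,0,6,0,0,0,0],[0,0,6,0,0,0,0],[0,0,5,0,0,0,0],[0,0,2,0,0,0,0],[0,0,0,0,0,0,0]]

```text
time_s: 17.65
eef_pos: [0.5469, -0.2001, 0.1419]
eef_rot: [-0.0, 0.64, 0.769, -0.0]
wrist_force: [0.1, 0.6, -1.5]
opening: 0.153
grasp_force: 58.6
```

Emit:
jog_arm:
  series:
    - [[0,0,0,0,0,0,0],[0,0,0,0,0,0,0],[0,0,0,0,0,0,0],[0,0,0,0,0,0,0],[0,0,0,0,0,0,0],[0,0,0,0,0,0,0],[0,0,0,0,0,0,0],[0,0,0,0,0,0,0],[0,0,0,0,0,0,0],[0,0,0,0,0,0,0]]

```text
time_s: 18.65
eef_pos: [0.547, -0.2001, 0.1423]
eef_rot: [0.0, 0.64, 0.769, 0.0]
wrist_force: [0.0, 0.4, -0.5]
opening: 0.155
grasp_force: 58.6
```

```bash
python3 go.py .548 -.1985 .142 .183
python3 - <<'E'
from h import *
c=ctrl.camera("scene"); P=cloud(c); H=cv2.cvtColor(c["frame"],cv2.COLOR_BGR2HSV)
cv2.imwrite("pics/v7.png",cv2.resize(c["frame"][80:180,180:305],(500,400),interpolation=cv2.INTER_CUBIC))
n=(np.hypot(P[...,0]-.55,P[...,1]+.2)<.05)
m=n&((H[...,0]<8)|(H[...,0]>172))&(H[...,1]>60)&(P[...,2]>.122); print("grip z",np.percentile(P[m][:,2],[2,98]).round(4))
l=cv2.erode(cv2.inRange(H,(9,140,90),(16,255,255)),np.ones((3,3)))>0; q=P[l&(P[...,1]<0)]; q=q[np.isfinite(q).all(1)&(q[:,2]>.1)]
print("lid",q.mean(0),np.linalg.svd(q-q.mean(0),full_matrices=False)[2][2].round(4))
E
```

```text
at [ 0.547  -0.2001  0.1423] shift [1.4 1.3 0.3] turn [0. 0. 0.] F [ 0.   0.4 -0.5] open 0.155 grip 58.6 t 18.65
grip z [0.1408 0.2271]
lid [ 0.56434559 -0.18528829  0.11948823] [-0.0019  0.     -1.    ]
```

View pics/v7.png

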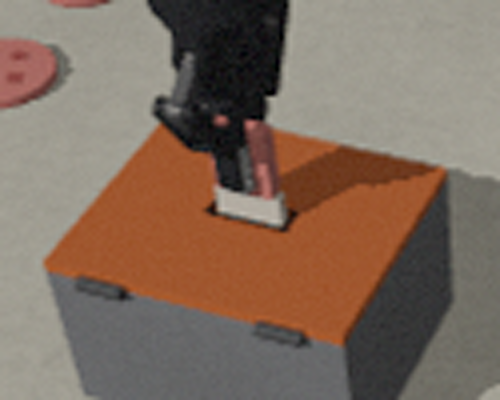

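The blade is through the slot (crop 250,210) and only a band of cream shows between the lid and the grip. By the measured heights that band is about 18 mm, which puts the lower end about 61 mm below the lid face. The lid is flat and the contact force is near zero. Handing in.

```bash
python3 -c "
from bench import ctrl
print(ctrl.hand_in())"
```

```text
the job is handed in; nothing more can be done
None
```

I handed the job in (the hand-in returned no verdict): the lid is shut flat, and the pink paddle is held upright through the slot, its lower end about 61 mm below the lid face and its grip about 18 mm above it.

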